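# Label a bottle in the treadle labeller

## Robot

A 6-joint arm with a two-finger parallel gripper is mounted at the origin on the work surface. World frame = base frame: x ahead of the robot, y to its left, z up, the work surface at z = 0. Lengths are in mm, angles in degrees, forces in N, time in s.
With the tool pointing down it reaches from about 300 to 850 mm from the base axis. Payload 4.2 kg.
Tool frame: the origin (TCP) lies between the finger pads; the fingertips stand 11 mm ahead of it and the grasp point (between the pads) lies 8 mm behind it (env.tips_ahead is the distance from the TCP to the fingertips, in mm); z points along the fingers, y is the line along which they close (so a half turn about z gives the same grasp; the last joint's range is limited). The gripper opens to 91 mm and grips with 3 to 60 N. Pads are 32 mm wide; open, the fingers measure 118 mm over their backs; the gripper's body (76 mm by 178 mm) begins 60 mm behind the grasp point.
Start: joints at [64.859, 18.312, 89.639, -0, 72.044, -1.146], TCP at [233.837, 525.325, 190.976] pointing down, gripper open.
Joint ranges: [-177.97, 177.97], [-48.28, 115.42], [12.27, 149.76], [-77.06, 257.06], [2.81, 150.46], [-146.56, 146.56]. Speed limits (degrees/s): [147.25, 147.25, 180, 180, 180, 180].

## Interface

Orientations are given as [roll, pitch, yaw] about the fixed x, y, z axes, in that order (R = Rz(yaw) Ry(pitch) Rx(roll)).
In Python, from workcell import env, cams gives the robot as it stands.
- The arm moves only by the tool step_arm, never from a script. Its arguments are lists of equal length, an entry for each row: "linear": the shift along the tool's x, y, z in units of 30 cm (1.0 is 30 cm), a list of three; "turn": the turn about the tool's z in units of 360 degrees (1.0 is 360 degrees). In form: {"linear": [[tx, ty, tz], ...], "turn": [turn, ...]}. A call has 1 to 20 rows; each row is the pose to reach, as a shift and turn from the pose commanded when the call began, along the tool's axes at that moment, turning the shorter way round; what a row does not reach only later rows make up. A row lasts 1/8 s, in which the tool goes at most 62.5 mm and 10.7 degrees, less where a joint would pass 70% of its speed; a pose out of reach is approached as far as the arm can. A call with a number of a shift or a turn outside -1 to 1 is refused whole. A call with a gripper value outside its range is refused whole. "fingers" is the closure, from -1 (fully open) to 1 (shut), so that 0 is half open, set as the call begins (left out, the last holds). The fingers move at their own pace and stop on an object; "force" is the grip in N (left out, the last holds). Time passes only in rows, so rows that repeat a pose let the fingers close. It gives the time, the measured TCP pose, the force, the opening and the grip force at its end, in the units of the state.
- env.state(): the state, without advancing time (a new reading comes with each control period).
- cams.grab_frame(name): name is "side" or "top"; returns a dict with "color" (400x640x3 uint8, blue, green, red), "fx", "fy", "cx", "cy" (pixels), "extrinsics" (4x4, takes a point from camera to world coordinates). Camera axes: x right, y down, z forward; pixel columns grow to the right and rows downward; lengths in mm; the calibration is good to about 2 mm. A picture is of the moment at which its call begins. There is no depth.
- env.job_done(): hands the job in; it is judged then, once.
The state is a dict: "time_s": time; "qpos": joint angles; "qvel": joint speeds; "effort": joint torques, N m; "ee_pos": TCP position; "ee_rot": TCP orientation; "force": force on the tool from outside, world axes, zero at the start; "torque": the same for the moment, N m; "gripper_width": finger opening in mm; "gripper_force": force on a finger pad.
Only numpy, scipy, OpenCV 4.12 (cv2) and the standard library are available. Lean on these libraries where they do the work, as an engineer would, in place of code of your own. Each camera call takes 0.05 s, during which the arm holds its last target. There are 200 camera calls.

## Task

Get the bottle labelled: lay the slim, empty, upright bottle on its side in the labeller's sloping roller cradle, base against the foot plate at the low end and cap at the high end, and let go of it. Only then press the treadle all the way down to its stop, hold it there for a good second, and let it spring back up, with the bottle still lying in the cradle. Leave the other things on the bench where they are.

Things in the scene. Friction and masses are not known exactly. Their poses are not given: they have to be found in the camera images.
- bottle: Loose empty white plastic bottle with a grey screw cap, standing upright at the left or right of the labeller: the slimmer and taller of the two capped containers beside it. Body 54 mm diameter and 95 mm tall, then a shoulder narrowing to a cap of 36 mm diameter from 110 to 132 mm height. Empty, about 0.1 kg. Origin: centre of its base; z runs along its axis to the cap.
- labeller: Fixed bench labeller: white base plate 240 x 300 mm, 14 mm thick. Origin on the bench near its middle; x points away from the robot (at yaw 0), y left. The cradle lies along y over the origin, cap end right; a white housing stands behind it (local x 85 to 170, y -120 to 80 mm, 114 mm high, with a label spool up to 214 mm); the treadle is at the left.
- cradle: Sloping cradle of two fixed black rollers (117 mm long) on the labeller, a foot plate across its low end. Origin: centre of the bottle's base when it lies on the rollers against the foot plate (85 mm over the bench). -y runs up along the rollers, 0.35 rad above level: the bottle's z must point along -y. z: square to the rollers, upwards. Seated, the bottle's axis is the y axis.
- foot_plate (a point): Middle of the top edge of the aluminium foot plate (60 mm wide, 6 mm thick), 12 mm above the lying bottle's axis. Axes as the cradle's. In the cradle frame the rollers (16 mm diameter) have their axes at x = +-17, z = -30.6 mm, the bed plate under them (56 mm wide) its top at z = -41 mm; the sides are open for fingers straddling the bottle. The raised hold-down arm stands behind, at x over 85 mm.
- treadle (a joint): Spring treadle angle (rad): 0 = up, at rest; 0.30 = fully down on its stop. Steel plate 70 x 125 mm, hinged at its rear edge (labeller local x 55, y 125, z 26 mm), rising towards the robot by 0.30 rad at rest, level when down. Needs about 6 N at first, 14 N at the stop. It swings a hold-down roller down to just above the lying bottle.
- treadle_pad (a point): Centre of the top of the black rubber pad (50 mm along the plate x 60 mm) near the front edge of the treadle, where to press: 95 mm from its hinge. About 63 mm over the bench when up, 35 mm when fully down. It moves with the treadle.
- jar: Bystander: loose squat white jar with a wide grey cap, 72 mm diameter, 84 mm tall, on the other side of the labeller from the bottle. Origin: centre of its base.
- dishes: Bystander: loose stack of four round dishes, 88 mm diameter, 54 mm tall, between the robot and the labeller. Origin: centre of its underside.
- tube_rack: Bystander: loose red tube rack, 75 x 160 mm, 98 mm tall with its tubes, behind on the left. Origin: centre of its underside.
- timer: Bystander: loose flat grey timer, 50 x 75 x 22 mm, between the robot and the labeller. Origin: centre of its underside.
Mind the look-alikes: they are no part of the job. What is shaped like the bottle but green or orange is not meant.

How it is judged:
By the outcome, as a careful person would: the job done as asked, in the order asked, and still so for the second after the job is handed in, with the robot touching nothing.
It also fails if it takes over 61 s, if anything falls off the work surface, if the arm or the gripper's body presses on something with over 40 N, if the wrist force passes 120 N, or if a joint passes its speed limit or range.

## Working session

There is one attempt and no reset: what is moved stays moved. The work goes in short steps, Python scripts to look and compute and a tool call to move; the robot and the scene stay as the last step left them, time stands still between calls to the robot, and variables do not carry over. Pictures are saved under pics/ and viewed, at most 10 in all, crops included, and the job is handed in when it is done.

Besides the shell and the picture viewer there is one more tool, called after "Request:" as a command line: name --pt "numbers of a row" for each row, then --argument value for the rest. step_arm: Moves the arm, as the interface text tells. Its arguments: {"type":"object","properties":{"linear":{"type":"array"},"turn":{"type":"array"},"fingers":{"type":"number"},"force":{"type":"number"}},"required":["linear","turn"]}

```bash
mkdir -p pics; ls
python3 - <<'E'
from workcell import env,cams
import cv2
for n in("side","top"):
    f=cams.grab_frame(n);cv2.imwrite(f"pics/{n}0.png",f["color"]);print(n,f["fx"],f["fy"],f["cx"],f["cy"],f["extrinsics"].round(3).tolist() if hasattr(f["extrinsics"],'round') else f["extrinsics"])
print(env.state())
E
```

```text
pics
side 376.8069886352821 376.8069886352821 319.0952125266942 200.80724384558943 [[0.736, -0.481, 0.476, 0.303], [-0.677, -0.525, 0.517, -523.447], [0.001, -0.702, -0.712, 887.785], [0.0, 0.0, 0.0, 1.0]]
top 472.52622656366214 472.52622656366214 311.4998660500182 201.90932438896533 [[-0.01, -0.99, 0.142, 349.5], [-0.999, 0.014, 0.028, 42.789], [-0.03, -0.141, -0.99, 1192.259], [0.0, 0.0, 0.0, 1.0]]
{'time_s': 0.1, 'qpos': array([ 6.48593760e+01,  1.83461738e+01,  8.96967337e+01, -1.01820875e-03,
        7.20451254e+01, -1.14696730e+00]), 'qvel': array([-0.04087456, -0.03953212, -0.29561236,  0.09819074,  0.05587976,
       -0.0025404 ]), 'effort': array([ 1.19884386e-03, -4.13332736e+01, -2.32511401e+01,  7.29747419e-02,
        4.22488467e-02, -2.49164469e-05]), 'ee_pos': array([233.62855331, 524.87905507, 190.24065399]), 'ee_rot': array([-1.79911965e+02, -7.94213061e-04,  1.56006657e+02]), 'force': array([-0.76283285,  0.05714134,  0.39245692]), 'torque': array([-0.01278948, -0.02358725, -0.02472023]), 'gripper_force': 0.0, 'gripper_width': 91.14879735223285}
```

View pics/top0.png

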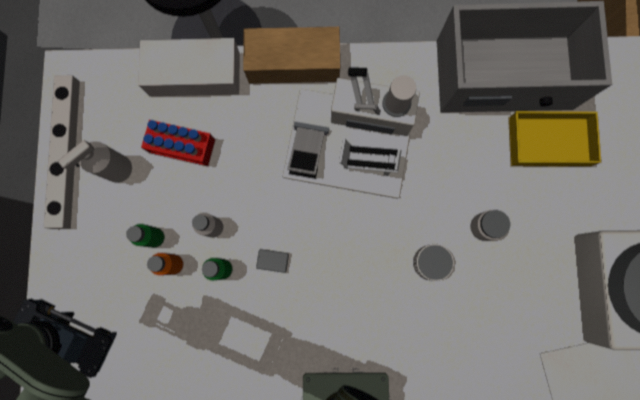

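View pics/side0.png

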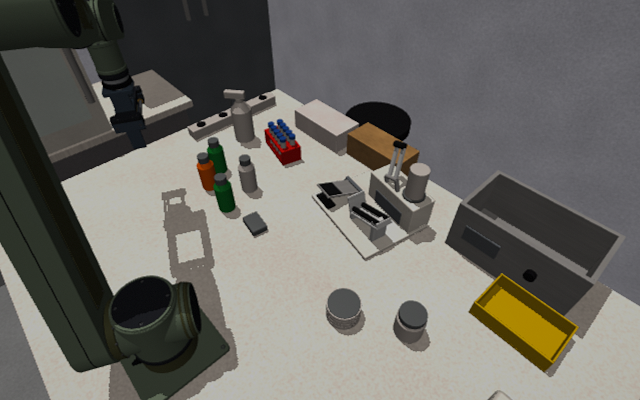

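The top view shows two white-bodied, grey-capped containers beside the labeller, at (205,223) and (492,223). It also shows the dishes at (435,262) and green and orange look-alikes at (148,235), (215,268) and (165,264). The one at (205,223) top / (247,173) side is slim and tall, so it should be the bottle. I'll check it in an enlarged crop.

```bash
cat > h.py <<'E'
import numpy as np,cv2
from workcell import env,cams
def ray(f,u,v):
    E=np.array(f["extrinsics"]);d=E[:3,:3]@np.array([(u-f["cx"])/f["fx"],(v-f["cy"])/f["fy"],1]);return E[:3,3],d
def onz(f,u,v,z):
    o,d=ray(f,u,v);return (o+d*(z-o[2])/d[2])[:2].round(1)
def proj(f,p):
    E=np.array(f["extrinsics"]);c=E[:3,:3].T@(np.array(p)-E[:3,3]);return (f["fx"]*c[0]/c[2]+f["cx"],f["fy"]*c[1]/c[2]+f["cy"])
def two(ft,pt,fs,ps):
    (o1,d1),(o2,d2)=ray(ft,*pt),ray(fs,*ps)
    A=np.c_[d1,-d2];t=np.linalg.lstsq(A,o2-o1,rcond=None)[0]
    a,b=o1+d1*t[0],o2+d2*t[1];return ((a+b)/2).round(1),np.linalg.norm(a-b).round(1)
E
python3 - <<'E'
import cv2,numpy as np
t=cv2.imread('pics/top0.png');s=cv2.imread('pics/side0.png')
def c(i,x,y,w,h,k):return cv2.resize(i[y:y+h,x:x+w],None,fx=k,fy=k,interpolation=cv2.INTER_CUBIC)
a=c(t,275,60,160,140,5)[:,:800];cv2.imwrite('pics/c1.png',a[:600]);cv2.imwrite('pics/c1.png',c(t,278,62,150,140,4.2))
b=np.hstack([c(t,185,200,50,75,5.3)[:397],c(s,185,130,100,75,5.3)[:397]]);cv2.imwrite('pics/c2.png',b)
cv2.imwrite('pics/c3.png',c(s,305,130,140,130,4.5))
print(b.shape)
E
```

```text
(397, 795, 3)
```

View pics/c1.png

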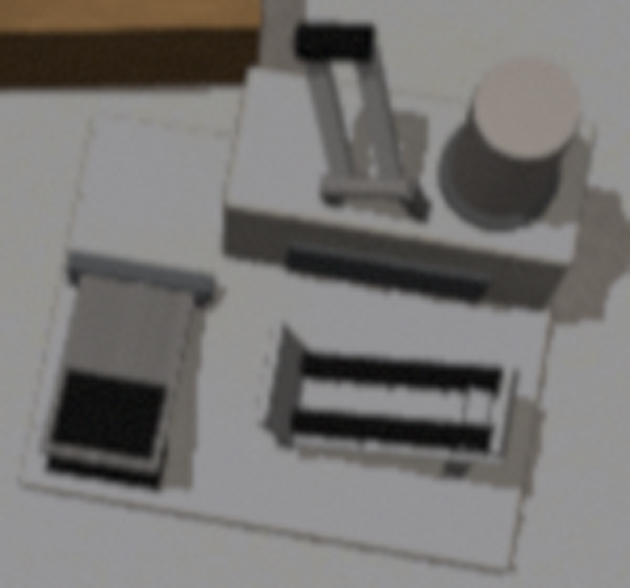

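View pics/c2.png

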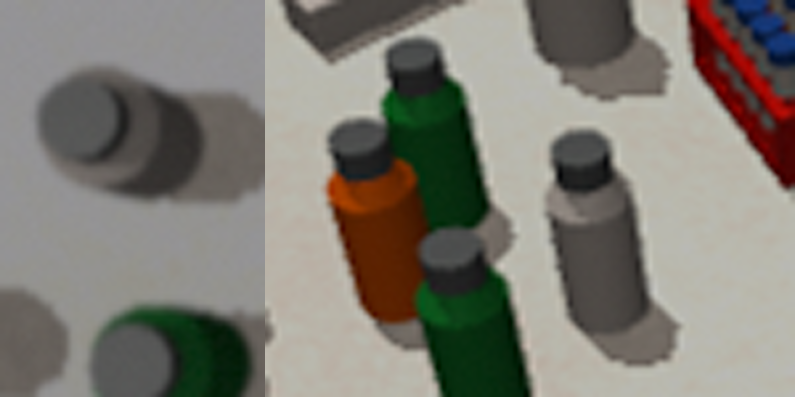

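View pics/c3.png

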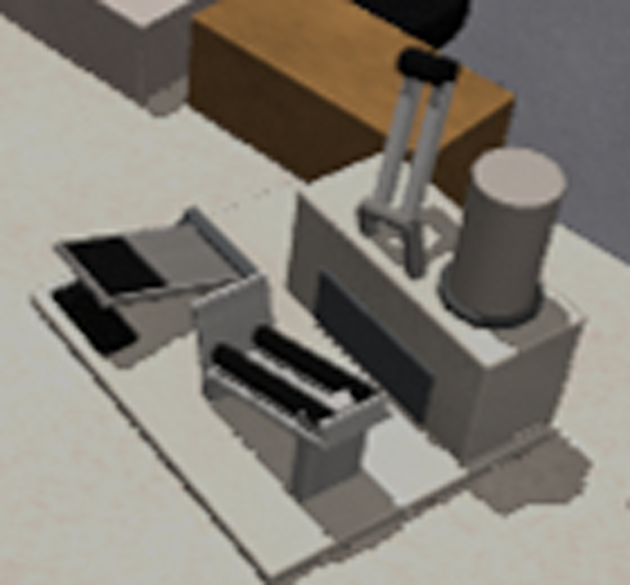

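The crop confirms it: the white, slim, tall container at top (205,223), cap at about (200.5,222.5), is the bottle. The look-alikes next to it are green or orange. In the crops the foot plate is the left end of the cradle, at crop (285,385), and the hold-down arm leans backwards.

Run:
```python
from h import *
ft=cams.grab_frame("top");fs=cams.grab_frame("side")
c=lambda x,y:(278+x/4.2-.4,62+y/4.2-.4)
P={k:onz(ft,*c(*v),14) for k,v in dict(FL=(20,487),FR=(513,570),BL=(92,118)).items()}
print(P)
d=P['FL']-P['FR'];print(np.linalg.norm(d),np.degrees(np.arctan2(d[1],d[0]))-90, np.linalg.norm(P['BL']-P['FL']))
yaw=np.arctan2(d[1],d[0])-np.pi/2
ex=np.array([np.cos(yaw),np.sin(yaw)]);ey=np.array([-ex[1],ex[0]])
s=lambda x,y:(305+x/4.5-.4,130+y/4.5-.4)
M=P['FR']*0+(P['FL']+P['FR'])/2+ex*120; print("mid",M)
def loc(p): q=np.array(p[:2])-M; return (q@ex).round(1),(q@ey).round(1)
# foot plate top edge ends, top & side
for a,b in [((285,325),(265,278)),((265,425),(197,315))]:
    p,e=two(ft,c(*a),fs,s(*b));print("plate",p,e,loc(p))
for n,a,b in [("armtop L",(300,45),(400,65)),("armtop R",(370,45),(455,70)),("spooltop",(525,105),(518,178)),("roller hi far",(497,378),(372,388))]:
    p,e=two(ft,c(*a),fs,s(*b));print(n,p,e,loc(p))
for q,h in [((80,118),132)]:
    u=(185+q[0]/5.3-.4,200+q[1]/5.3-.4);v=(185+(580-265)/5.3-.4,130+148/5.3-.4)
    print("bottle top",onz(ft,*u,132),onz(fs,*v,132),two(ft,u,fs,v))
# pad centre top
print("pad",onz(ft,*c(110,413),63),loc(onz(ft,*c(110,413),63)))
for n,f in(("t",ft),("s",fs)):pass
```

```text
{'FL': array([581.8, 150.1]), 'FR': array([ 526.6, -145. ]), 'BL': array([814.5, 104.9])}
300.21833721476776 -10.59503563104704 237.04921429947836
mid [672.15415406 -19.51394207]
plate [657.7  -8.5  93.3] 0.1 (np.float64(-16.2), np.float64(8.2))
plate [602.3   2.9  86.7] 2.9 (np.float64(-72.8), np.float64(9.2))
armtop L [770.1 -12.4 216.7] 3.3 (np.float64(95.0), np.float64(25.0))
armtop R [766.5 -50.3 233.7] 7.4 (np.float64(98.4), np.float64(-12.9))
spooltop [ 739.4 -129.   210.5] 0.9 (np.float64(86.2), np.float64(-95.3))
roller hi far [ 623.4 -127.   103.8] 3.8 (np.float64(-28.2), np.float64(-114.6))
bottle top [459.2 327.6] [460.2 328.3] (array([459.3, 327.2, 133.1]), np.float64(0.5))
pad [615.2  93. ] (np.float64(-76.7), np.float64(100.1))
```

```bash
cat >> h.py <<'E'
from scipy.spatial.transform import Rotation as Ro
def go(*targets,yaw=None):
    s=env.state();R=Ro.from_euler('xyz',s["ee_rot"],degrees=True).as_matrix()
    for t in targets:
        l=R.T@(np.array(t)-s["ee_pos"])/300
        tn=0 if yaw is None else -((yaw-s["ee_rot"][2]+180)%360-180)/360
        print(t,l.round(4),round(tn,4))
E
python3 -c "
from h import *
go((459.3,327.4,185),(459.3,327.4,72),yaw=79.4)"
```

```text
(459.3, 327.4, 185) [-0.9548 -0.2959  0.0185] 0.2128
(459.3, 327.4, 72) [-0.9548 -0.2956  0.3951] 0.2128
```

Request:
step_arm --pt "-0.955 -0.296 0.018" --pt "-0.955 -0.296 0.018" --pt "-0.955 -0.296 0.018" --pt "-0.955 -0.296 0.018" --pt "-0.955 -0.296 0.018" --pt "-0.955 -0.296 0.018" --pt "-0.955 -0.296 0.018" --pt "-0.955 -0.296 0.018" --pt "-0.955 -0.296 0.018" --pt "-0.955 -0.296 0.018" --turn '[0.213,0.213,0.213,0.213,0.213,0.213,0.213,0.213,0.213,0.213]' --fingers -1 --force 8

```text
time_s: 1.45
ee_pos: [459.3, 327.9, 185.6]
ee_rot: [-180.0, -0.0, 79.4]
force: [1.2, 0.6, -0.3]
gripper_width: 91.2
gripper_force: 0.0
```

```bash
python3 -c "
from h import *
s=env.state();print(s['time_s'],s['ee_pos'],s['ee_rot'],s['qpos'])
go((459.3,327.4,72),yaw=79.4)"
```

```text
1.45 [459.2835713  327.86212182 185.56256145] [-1.79999452e+02 -4.46206393e-03  7.94338167e+01] [3.43513755e+01 1.75450974e+01 9.15671271e+01 3.75358937e-03
 7.08850129e+01 4.49163297e+01]
(459.3, 327.4, 72) [-1.500e-03  3.000e-04  3.785e-01] 0.0001
```

Request:
step_arm --pt "-0.0015 0 0.15" --pt "-0.0015 0 0.3" --pt "-0.0015 0 0.378" --pt "-0.0015 0 0.378" --pt "-0.0015 0 0.378" --turn '[0,0,0,0,0]'

```text
time_s: 2.08
ee_pos: [460.2, 327.9, 73.3]
ee_rot: [179.9, -0.1, 79.4]
force: [0.4, 0.8, 1.6]
gripper_width: 91.3
gripper_force: 0.0
```

Request:
step_arm --pt "0 0 0" --pt "0 0 0" --pt "0 0 0" --pt "0 0 0" --pt "0 0 0" --pt "0 0 0" --turn '[0,0,0,0,0,0]' --fingers 1 --force 8

```text
time_s: 2.82
ee_pos: [459.4, 327.3, 72.4]
ee_rot: [180.0, -0.0, 79.3]
force: [0.3, 0.2, 0.3]
gripper_width: 35.7
gripper_force: 8.1
```

Run:
```python
from h import *
t=cams.grab_frame("top")["color"];s=cams.grab_frame("side")["color"];print(env.state()['gripper_width'])
def c(i,x,y,w,h,k):return cv2.resize(i[y:y+h,x:x+w],None,fx=k,fy=k,interpolation=cv2.INTER_CUBIC)
cv2.imwrite('pics/c4.png',np.hstack([c(t,150,170,110,130,3.5),c(s,190,110,110,130,3.5)]))
```

```text
35.337989159981674
```

View pics/c4.png

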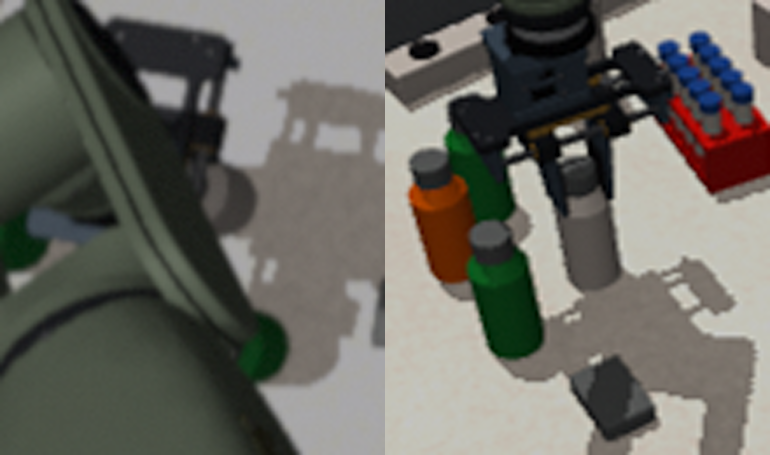

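Run:
```python
from h import *
fs=cams.grab_frame("side")
q=lambda p:tuple(((np.array(proj(fs,p))-[190,110])*3.5+[385,0]).round())
ex=np.array([.983,-.184,0])
o=np.array([459.4,327.3,0])
for h in(0,95,110,132):print(h,[q(o+[0,0,h]+ex*k) for k in(-27,0,27)])
print("tips",[q(o+[0,0,61]+ex*k) for k in(-18,-27,0,18,27)])
```

```text
0 [(np.float64(567.0), np.float64(283.0)), (np.float64(593.0), np.float64(273.0)), (np.float64(618.0), np.float64(263.0))]
95 [(np.float64(553.0), np.float64(209.0)), (np.float64(580.0), np.float64(199.0)), (np.float64(606.0), np.float64(189.0))]
110 [(np.float64(550.0), np.float64(196.0)), (np.float64(577.0), np.float64(186.0)), (np.float64(604.0), np.float64(176.0))]
132 [(np.float64(546.0), np.float64(177.0)), (np.float64(574.0), np.float64(167.0)), (np.float64(601.0), np.float64(157.0))]
tips [(np.float64(567.0), np.float64(233.0)), (np.float64(558.0), np.float64(236.0)), (np.float64(585.0), np.float64(226.0)), (np.float64(602.0), np.float64(219.0)), (np.float64(611.0), np.float64(216.0))]
```

Run:
```python
from h import *
print(env.tips_ahead,env.state()['ee_pos'],env.state()['gripper_width'],env.state()['gripper_force'])
s=cams.grab_frame("side")["color"]
cv2.imwrite('pics/c5.png',cv2.resize(s[125:195,215:285],None,fx=8,fy=8,interpolation=cv2.INTER_CUBIC))
```

```text
11.0 [459.50960582 327.3606106   72.32736503] 35.51584524826949 8.000043779611588
```

View pics/c5.png

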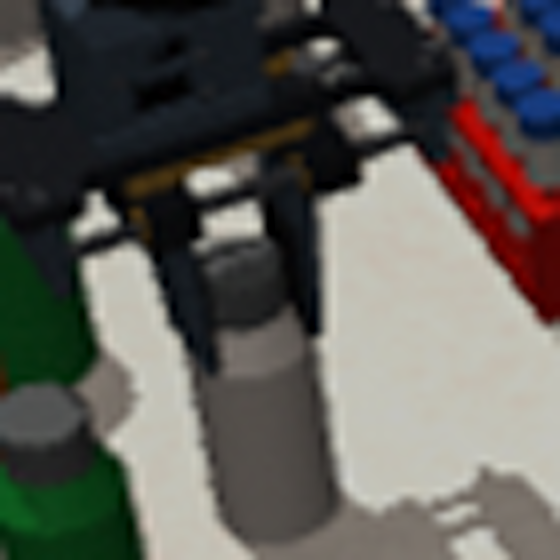

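Run:
```python
from h import *
f=cams.grab_frame("side")
for z in(61,80,90,100,110):print(z,onz(f,241.3,171.9,z))
```

```text
61 [453.2 351.4]
80 [442.8 331.3]
90 [437.3 320.7]
100 [431.8 310.1]
110 [426.4 299.5]
```

Run:
```python
from h import *
f=cams.grab_frame("side")
ey=np.array([np.cos(np.radians(66)),np.sin(np.radians(66)),0]);exx=np.array([ey[1],-ey[0],0])
o=np.array([233.6,524.9,180])
for k in(-59,-45,45,59):print(k,[tuple(np.round(proj(f,o+ey*k+exx*j),1)) for j in(-16,16)])
for z in (200,220):print(z,[tuple(np.round(proj(f,o+[0,0,z-180]+ey*k),1)) for k in(-50,50)])
i=cv2.imread('pics/side0.png');g=i.max(2)[115:160,95:175]
print('\n'.join(''.join('#' if v<60 else '+' if v<90 else '.' for v in r) for r in g))
```

```text
-59 [(np.float64(138.2), np.float64(159.6)), (np.float64(149.5), np.float64(157.4))]
-45 [(np.float64(138.2), np.float64(156.8)), (np.float64(149.4), np.float64(154.6))]
45 [(np.float64(138.2), np.float64(139.6)), (np.float64(148.9), np.float64(137.7))]
59 [(np.float64(138.2), np.float64(137.1)), (np.float64(148.8), np.float64(135.2))]
200 [(np.float64(141.6), np.float64(151.3)), (np.float64(141.4), np.float64(132.5))]
220 [(np.float64(139.3), np.float64(145.9)), (np.float64(139.3), np.float64(127.1))]
++++++++++..........###########################+............++++++++++++++++####
+++++++++++......+##############################..........++++++++++++++########
+++++++++++....+################################.......++++++++++++++++#########
++++++++++++...#################################+....+++++++++++++++############
++++++++++++...##################################+.+++++++++++++++##############
+++++++++++++..###################################+++++++++++++#################
+++++++++++++..###################################+++++++++++###################
++++++++++++++..#########
[... 2352 characters left out ...]
########............................................
##################################..............................................
################################................................................
#############################...................................................
###########################+....................................................
#########################+......................................................
######################..........................................................
####################............................................................
##################..............................................................
```

The fingers are only 35.5 mm apart, which is the cap's diameter, and the picture agrees: they hold the cap. So the real fingertips are about 35–40 mm higher than the reported z suggests. I'll let go and touch the bare bench with the closed fingers to measure the offset.

Request:
step_arm --pt "0 0 0" --pt "0 0 0" --pt "0 0 0" --pt "0 0 -0.15" --pt "0 0 -0.25" --pt "-0.2 0 -0.25" --pt "-0.367 0 -0.25" --pt "-0.367 0 -0.1" --pt "-0.367 0 0.05" --pt "-0.367 0 0.1" --pt "-0.367 0 0.1" --turn '[0,0,0,0,0,0,0,0,0,0,0]' --fingers -1

```text
time_s: 4.5
ee_pos: [437.8, 218.5, 40.8]
ee_rot: [-179.8, 0.1, 79.3]
force: [0.3, -0.2, -0.0]
gripper_width: 91.3
gripper_force: 0.0
```

Request:
step_arm --pt "0 0 0.02" --pt "0 0 0.04" --pt "0 0 0.06" --pt "0 0 0.08" --pt "0 0 0.1" --turn '[0,0,0,0,0]'

```text
time_s: 5.12
ee_pos: [439.0, 219.1, 11.8]
ee_rot: [180.0, -0.0, 79.3]
force: [-1.2, 0.4, 0.0]
gripper_width: 91.2
gripper_force: 0.0
```

Request:
step_arm --pt "0 0 0.02" --pt "0 0 0.035" --pt "0 0 0.05" --pt "0 0 0.05" --turn '[0,0,0,0]'

```text
time_s: 5.62
ee_pos: [438.9, 219.0, -3.2]
ee_rot: [-180.0, 0.0, 79.3]
force: [-0.1, -0.2, -0.2]
gripper_width: 91.4
gripper_force: 0.1
```

Request:
step_arm --pt "0 0 0.015" --pt "0 0 0.03" --pt "0 0 0.04" --pt "0 0 0.04" --turn '[0,0,0,0]'

```text
time_s: 6.12
ee_pos: [438.8, 219.0, -15.1]
ee_rot: [-180.0, 0.0, 79.3]
force: [0.1, -0.0, -0.2]
gripper_width: 91.3
gripper_force: 0.1
```

Request:
step_arm --pt "0 0 0.01" --pt "0 0 0.02" --pt "0 0 0.02" --turn '[0,0,0]'

```text
time_s: 6.5
ee_pos: [438.8, 219.0, -21.1]
ee_rot: [-180.0, 0.0, 79.3]
force: [-0.5, 0.0, 0.6]
gripper_width: 91.2
gripper_force: 0.0
```

Request:
step_arm --pt "0 0 0.01" --pt "0 0 0.02" --pt "0 0 0.02" --turn '[0,0,0]'

```text
time_s: 6.88
ee_pos: [439.2, 219.2, -22.8]
ee_rot: [179.9, -0.0, 79.3]
force: [-7.3, -4.6, 37.3]
gripper_width: 91.6
gripper_force: 18.8
```

Request:
step_arm --pt "0 0 -0.1" --pt "0 0 -0.3" --pt "0 0 -0.45" --pt "0 0 -0.55" --pt "0.05 0 -0.57" --pt "0.25 0 -0.57" --pt "0.367 0 -0.57" --pt "0.367 0 -0.57" --pt "0.367 0 -0.57" --turn '[0,0,0,0,0,0,0,0,0]'

```text
time_s: 8.0
ee_pos: [458.5, 326.8, 142.6]
ee_rot: [-179.9, 0.1, 79.4]
force: [-0.4, -0.3, 0.6]
gripper_width: 91.0
gripper_force: 0.0
```

```bash
python3 -c "
from h import *
print(env.state()['time_s'])
go((459.5,327.4,40),yaw=79.4)"
```

```text
8.0
(459.5, 327.4, 40) [0.0033 0.0038 0.342 ] -0.0001
```

Request:
step_arm --pt "0.003 0.002 0.12" --pt "0.003 0.002 0.24" --pt "0.003 0.002 0.32" --pt "0.003 0.002 0.342" --pt "0.003 0.002 0.342" --turn '[0,0,0,0,0]'

```text
time_s: 8.62
ee_pos: [460.2, 327.5, 41.7]
ee_rot: [-180.0, 0.0, 79.3]
force: [0.3, -0.5, 0.7]
gripper_width: 91.0
gripper_force: 0.0
```

Request:
step_arm --pt "0 0 0" --pt "0 0 0" --pt "0 0 0" --pt "0 0 0" --pt "0 0 0" --turn '[0,0,0,0,0]' --fingers 1 --force 8

```text
time_s: 9.25
ee_pos: [460.2, 328.2, 41.8]
ee_rot: [180.0, -0.0, 79.3]
force: [0.1, 0.0, 1.0]
gripper_width: 54.0
gripper_force: 8.0
```

Width is now 54 mm, so it has the body. Next I'll lift and carry the bottle left of the foot plate, then tip it in the grip by pushing its lower body against the plate's edge.

```bash
cat >> h.py <<'E'
O=np.array([628.7,-9.6]);EY=np.array([.184,.983])
def G(e,z): return (*(O+EY*e).round(1),z-41.5)   # grasp point: e along ey from cradle origin, true z
E
python3 -c "
from h import *
go((460,328,120),G(45,159),G(-12,159),G(-30,159),yaw=79.4)"
```

```text
(460, 328, 120) [-0.0006 -0.0004 -0.2607] -0.0002
(np.float64(637.0), np.float64(34.6), 117.5) [-0.8524  0.7605 -0.2525] -0.0002
(np.float64(626.5), np.float64(-21.4), 117.5) [-1.0423  0.7607 -0.2526] -0.0002
(np.float64(623.2), np.float64(-39.1), 117.5) [-1.1023  0.7608 -0.2526] -0.0002
```

Request:
step_arm --pt "0 0 -0.08" --pt "0 0 -0.2" --pt "-0.05 0.05 -0.26" --pt "-0.15 0.14 -0.26" --pt "-0.28 0.26 -0.26" --pt "-0.41 0.38 -0.26" --pt "-0.54 0.5 -0.26" --pt "-0.66 0.61 -0.26" --pt "-0.77 0.7 -0.26" --pt "-0.83 0.75 -0.255" --pt "-0.85 0.76 -0.2525" --pt "-0.85 0.76 -0.2525" --turn '[0,0,0,0,0,0,0,0,0,0,0,0]'

```text
time_s: 10.75
ee_pos: [636.2, 35.9, 117.0]
ee_rot: [-179.9, -0.0, 79.3]
force: [-0.8, 0.4, -0.2]
gripper_width: 53.6
gripper_force: 8.0
```

Run:
```python
from h import *
s=env.state();print(s['time_s'],s['ee_pos'],s['gripper_width'],s['force'])
go(G(37,159),G(-22,159),yaw=79.4)
f=cams.grab_frame("side")["color"]
cv2.imwrite('pics/d0.png',f[90:260,250:450])
```

```text
10.75 [636.23421277  35.94266103 116.97634234] 53.57504499034716 [-0.79179604  0.37054405 -0.23784919]
(np.float64(635.5), np.float64(26.8), 117.5) [-0.0304  0.0032 -0.0018] -0.0002
(np.float64(624.7), np.float64(-31.2), 117.5) [-0.2271  0.0036 -0.0019] -0.0002
```

Tip by moving right at about 45 mm/s.

Request:
step_arm --pt "-0.03 0.003 0" --pt "-0.05 0.003 0" --pt "-0.07 0.003 0" --pt "-0.09 0.003 0" --pt "-0.11 0.003 0" --pt "-0.13 0.003 0" --pt "-0.15 0.003 0" --pt "-0.17 0.003 0" --pt "-0.19 0.003 0" --pt "-0.21 0.003 0" --pt "-0.227 0.003 0" --pt "-0.227 0.003 0" --turn '[0,0,0,0,0,0,0,0,0,0,0,0]'

```text
time_s: 12.3
ee_pos: [625.1, -32.7, 117.4]
ee_rot: [180.0, 0.0, 79.3]
force: [-0.0, -0.1, 1.6]
gripper_width: 53.7
gripper_force: 8.0
```

Run:
```python
from h import *
s=env.state();print(s['ee_pos'])
f=cams.grab_frame("side")["color"];t=cams.grab_frame("top")["color"]
cv2.imwrite('pics/d1.png',np.hstack([cv2.resize(f[110:250,290:430],None,fx=2.85,fy=2.85,interpolation=cv2.INTER_CUBIC),cv2.resize(t[60:200,275:415],None,fx=2.85,fy=2.85,interpolation=cv2.INTER_CUBIC)]))
```

```text
[625.05937738 -32.67503424 117.44455953]
```

View pics/d1.png

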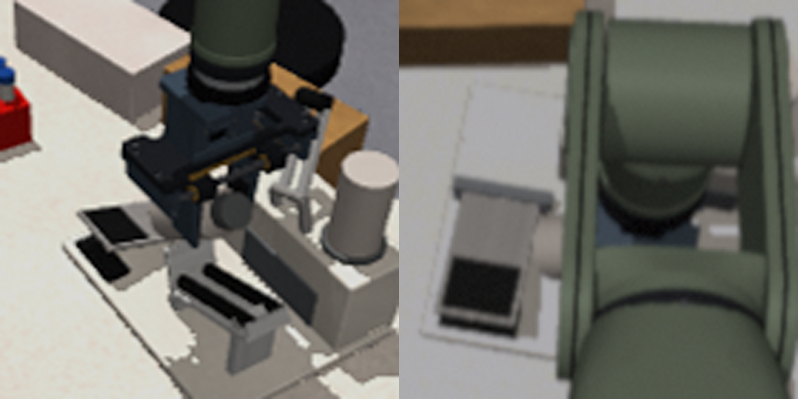

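The bottle is tipped about 50°: the cap points right and up at picture (232,210), and the base is over the treadle side. Now lift it over the plate and set it down in the cradle.

Run:
```python
from h import *
go(G(-24,190),G(-78,190),G(-78,145),yaw=79.4)
```

```text
(np.float64(624.3), np.float64(-33.2), 148.5) [-0.0035 -0.0023 -0.1038] -0.0002
(np.float64(614.3), np.float64(-86.3), 148.5) [-0.1836 -0.0022 -0.1037] -0.0002
(np.float64(614.3), np.float64(-86.3), 103.5) [-0.1835 -0.0023  0.0463] -0.0002
```

Request:
step_arm --pt "0 -0.002 -0.05" --pt "-0.01 -0.002 -0.1" --pt "-0.06 -0.002 -0.104" --pt "-0.12 -0.002 -0.104" --pt "-0.183 -0.002 -0.104" --pt "-0.183 -0.002 -0.06" --pt "-0.183 -0.002 0" --pt "-0.183 -0.002 0.03" --pt "-0.183 -0.002 0.046" --pt "-0.183 -0.002 0.046" --turn '[0,0,0,0,0,0,0,0,0,0]'

```text
time_s: 13.65
ee_pos: [614.4, -85.5, 103.2]
ee_rot: [-180.0, -0.0, 79.3]
force: [-0.9, -0.0, -0.5]
gripper_width: 53.8
gripper_force: 8.0
```

Request:
step_arm --pt "0 0 0.02" --pt "0 0 0.04" --pt "0 0 0.06" --pt "0 0 0.06" --turn '[0,0,0,0]'

```text
time_s: 14.15
ee_pos: [614.4, -85.5, 84.8]
ee_rot: [-180.0, -0.0, 79.3]
force: [0.0, -0.1, -0.8]
gripper_width: 53.3
gripper_force: 8.0
```

Request:
step_arm --pt "0 0 0.015" --pt "0 0 0.03" --pt "0 0 0.04" --pt "0 0 0.04" --turn '[0,0,0,0]'

```text
time_s: 14.65
ee_pos: [614.4, -85.7, 73.3]
ee_rot: [-180.0, -0.0, 79.3]
force: [-0.1, 0.3, 0.3]
gripper_width: 54.0
gripper_force: 8.0
```

Run:
```python
from h import *
f=cams.grab_frame("side")["color"]
cv2.imwrite('pics/d2.png',cv2.resize(f[110:250,290:430],None,fx=4,fy=4,interpolation=cv2.INTER_CUBIC))
```

View pics/d2.png

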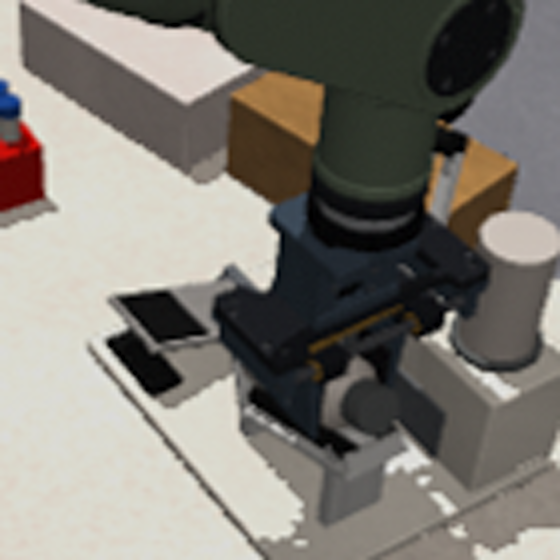

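Request:
step_arm --pt "0.005 0 0.003" --pt "0.012 0 0.006" --pt "0.018 0 0.009" --pt "0.018 0 0.009" --turn '[0,0,0,0]'

```text
time_s: 15.2
ee_pos: [614.6, -83.2, 71.7]
ee_rot: [-180.0, 0.3, 79.4]
force: [-4.0, -7.8, 6.5]
gripper_width: 54.0
gripper_force: 8.0
```

Request:
step_arm --pt "0 0 0" --pt "0 0 0" --pt "0 0 0" --pt "0 0 0" --pt "0 0 -0.05" --pt "0 0 -0.15" --pt "0 0 -0.3" --pt "0 0 -0.4" --pt "0 0 -0.4" --turn '[0,0,0,0,0,0,0,0,0]' --fingers -1

```text
time_s: 16.32
ee_pos: [617.3, -80.6, 194.7]
ee_rot: [179.6, -0.0, 79.3]
force: [0.4, 0.9, 0.5]
gripper_width: 91.1
gripper_force: 0.0
```

Run:
```python
from h import *
pad=np.array([615.2,93.])
go((*pad,185),yaw=79.4)
f=cams.grab_frame("side")
# predicted seated axis points
A=lambda h:(*(O-EY*h*.9394),85+h*.343)
ps=[proj(f,A(h)) for h in(0,95,110,132)];print(np.round(ps,1))
q=[((np.array(p)-[290,110])*4) for p in ps];print(np.round(q))
cv2.imwrite('pics/d3.png',cv2.resize(f["color"][110:250,290:430],None,fx=4,fy=4,interpolation=cv2.INTER_CUBIC))
```

```text
(np.float64(615.2), np.float64(93.0), 185) [ 0.5675 -0.1144  0.0317] -0.0002
[[357.  198.1]
 [376.5 208.9]
 [379.9 210.8]
 [384.9 213.6]]
[[268. 352.]
 [346. 396.]
 [360. 403.]
 [380. 414.]]
```

View pics/d3.png

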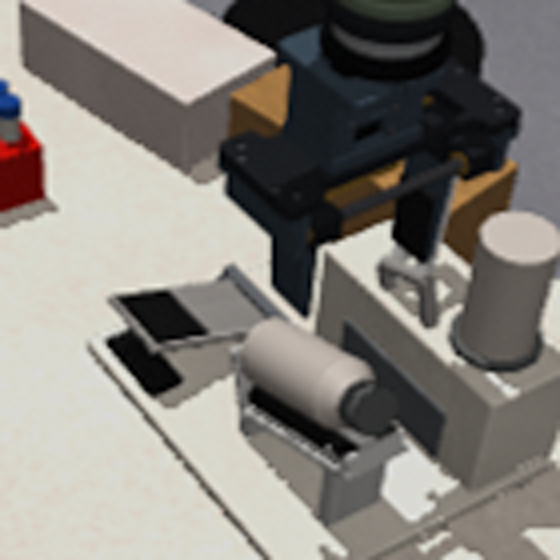

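The bottle lies in the cradle, base at (262,350) against the foot plate and cap at (375,405), and it has been released. Next: shut the fingers and go over the pad.

Request:
step_arm --pt "0 -0.05 0" --pt "0.15 -0.114 0" --pt "0.3 -0.114 0" --pt "0.45 -0.114 0" --pt "0.567 -0.114 0.1" --pt "0.567 -0.114 0.25" --pt "0.567 -0.114 0.38" --pt "0.567 -0.114 0.45" --pt "0.567 -0.114 0.45" --turn '[0,0,0,0,0,0,0,0,0]' --fingers 1 --force 20

```text
time_s: 17.5
ee_pos: [610.0, 92.7, 52.8]
ee_rot: [-179.6, 0.1, 79.3]
force: [-0.1, 0.4, -0.7]
gripper_width: 4.0
gripper_force: 0.0
```

Request:
step_arm --pt "0 0 0.03" --pt "0 0 0.06" --pt "0 0 0.09" --pt "0 0 0.09" --turn '[0,0,0,0]'

```text
time_s: 18.0
ee_pos: [612.5, 93.5, 29.7]
ee_rot: [-179.9, -0.0, 79.3]
force: [-3.9, 0.9, 8.7]
gripper_width: 0.6
gripper_force: 3.7
```

Request:
step_arm --pt "0 0 0.02" --pt "0 0 0.04" --pt "0 0 0.055" --pt "0 0 0.055" --turn '[0,0,0,0]'

```text
time_s: 18.5
ee_pos: [610.6, 93.9, 13.5]
ee_rot: [-179.7, -0.0, 79.3]
force: [-6.9, 3.1, 11.9]
gripper_width: 0.4
gripper_force: 5.5
```

Request:
step_arm --pt "0 0 0.005" --pt "0 0 0.01" --pt "0 0 0.01" --turn '[0,0,0]'

```text
time_s: 18.88
ee_pos: [610.5, 93.9, 12.1]
ee_rot: [-179.7, -0.0, 79.3]
force: [-10.4, 2.4, 18.7]
gripper_width: 0.2
gripper_force: 9.2
```

Request:
step_arm --pt "0 0 0.006" --pt "0 0 0.008" --pt "0 0 0.008" --turn '[0,0,0]'

```text
time_s: 19.25
ee_pos: [610.6, 93.9, 11.9]
ee_rot: [-179.8, -0.0, 79.3]
force: [-13.8, 1.7, 29.5]
gripper_width: 0.1
gripper_force: 15.0
```

At the stop: the force jumps with no further travel. Hold for 1.5 s.

Request:
step_arm --pt "0 0 0" --pt "0 0 0" --pt "0 0 0" --pt "0 0 0" --pt "0 0 0" --pt "0 0 0" --pt "0 0 0" --pt "0 0 0" --pt "0 0 0" --pt "0 0 0" --pt "0 0 0" --pt "0 0 0" --turn '[0,0,0,0,0,0,0,0,0,0,0,0]'

```text
time_s: 20.75
ee_pos: [610.5, 94.0, 11.9]
ee_rot: [-179.8, -0.0, 79.3]
force: [-13.9, 1.3, 30.1]
gripper_width: 0.6
gripper_force: 14.9
```

Request:
step_arm --pt "0 0 -0.03" --pt "0 0 -0.06" --pt "0 0 -0.09" --pt "0 0 -0.12" --pt "0 0 -0.15" --pt "0 0 -0.25" --pt "0 0 -0.4" --pt "0.1 0 -0.5" --pt "0.2 -0.2 -0.5" --pt "0.2 -0.4 -0.5" --pt "0.2 -0.4 -0.5" --turn '[0,0,0,0,0,0,0,0,0,0,0]'

```text
time_s: 22.12
ee_pos: [500.6, 174.5, 155.9]
ee_rot: [-179.6, 0.1, 79.5]
force: [0.3, -0.0, -0.8]
gripper_width: 0.4
gripper_force: 0.0
```

Run:
```python
from h import *
s=env.state();print(s['time_s'],s['ee_pos'],s['force'])
f=cams.grab_frame("side")["color"]
a=f[150:250,330:410].astype(int);b=cv2.imread('pics/d3.png');
b=cv2.resize(b,(140,140),interpolation=cv2.INTER_AREA)[40:140,40:120].astype(int)
print("bottle/cradle diff",np.abs(a-b)[30:75,20:65].mean())
c=f[170:215,310:350].astype(int);d=cv2.resize(cv2.imread('pics/d3.png'),(140,140),interpolation=cv2.INTER_AREA)[60:105,20:60].astype(int)
print("treadle diff",np.abs(c-d).mean())
```

```text
22.125 [500.62121049 174.46477986 155.90787657] [ 0.29304851 -0.04264705 -0.75844139]
bottle/cradle diff 15.775802469135803
treadle diff 19.174814814814816
```

Run:
```python
from h import *
f=cams.grab_frame("side")["color"][110:250,290:430]
d=cv2.resize(cv2.imread('pics/d3.png'),(140,140),interpolation=cv2.INTER_AREA)
A=lambda g:[''.join(' .:*#'[4-min(4,v//45)] for v in r) for r in g.max(2)[64:116,22:106]]
for x in(d,f):print('\n'.join(A(x)));print('-'*40)
```

```text
.###########. ::.            ....::.:##
                                             .##########*. :*:.          ::.....  :#
                                  ...        .##########*. :*::.        :*:::......:
                                  :::.       .##########*..:::*:.       :***:::.....
                                 :**::.      .##########:..::::::.      .*****:::...
                                .**::::.     .##########:..:::::*:.     .****::**:::
                              ..:::::::::    .##########: :*:::::*:.    .***::::***:
                       .............:*:::.    *#########. :*::::::*::    :**::.:::**
             ....::::...::..........::*:::.   .*########. :*:::::::*::   .::::...:**
       ...:::***####*:.........:::::.::*:::.   .*######*. :*:::::::**::.   ..:.. .:*
     .:**############*:......:::.:::..::*:::.   .*#####*. :*::::::::***:    .::....*
     :::##############*:...::.::.......::*:::.   .*####*..:*:::::::::**::.   .:::.:*
     .:::##############*:...............::*:::.   .*###:..:*::::::::::***:.   .::::*
      .:::##############*:............:.
[... 7076 characters left out ...]
:.                .***::::::.:::*##########*::::**#####*::::*###
.             .::::*.                  .:::::::::::::*##########*::::::****::::.:*##
:......       .::::*:.                 .::::::::::::::**##########*:::::*::::::..:*#
::::::..   ...::::::*:.                 .::::::::::::..:*##**######**::::::::::...:*
::::::::...::::..::::*:                  .::::::::::::.::****######*::::::::::::. .:
:::::::::::::.    .::::.                  .:::::::::::::..:***##:..:::::::::::.    .
:::::::::::.         .::.                  .:::::::::::::..:****:.::::::::::.       
::::::::::::.          .:.                  .::::::::::::::..***:::::::::::.        
----------------------------------------
```

The bottle is in the same place and the treadle is back up. The differences are only in shadow.

```bash
python3 -c "
from workcell import env
print(env.job_done())"
```

```text
the job is handed in; nothing more can be done
None
```

The bottle is in the cradle with its base against the foot plate. After letting go of it, I pressed the treadle to its stop, held it for about 1.5 s and let it spring back. I handed the job in at about 22 s, with no verdict returned.

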